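# Nest the two bamboo cup sets for packing

### The job

Nest the two bamboo cup sets for packing: stand the middle-sized green cup in the wide green cup and then the tall narrow green cup inside the middle one, and do the same with the dark brown set. Leave both wide cups standing where they are, lower each cup until it stands on the floor of the one around it rather than dropping it in, and do not disturb the handled mug, the jar of pens or the whetstone among them.

Things in the scene. Friction and masses are not known exactly. Their poses are not given: they have to be found in the camera images.
- green_wide_c (a point): Bamboo, green rind, pale inside and at the inner edge of the rim, rattan binding. Wide low cup: 92 mm across, 78 mm inside, 60 mm high, floor 10 mm thick. Stands upright on the bench and stays there. Point: centre of its axis, half-way up (30 mm above its underside); z along its axis, out of the mouth.
- green_mid_c (a point): Bamboo, green rind, pale inside and at the inner edge of the rim, rattan binding. Middle cup: 64 mm across, 53 mm inside, 90 mm high, floor 10 mm thick, 0.1 kg; starts upright. In the wide cup its rim stands 40 mm above the wide rim: grip it across the outside near its rim. Point: centre of its axis, half-way up (45 mm above its underside); z along its axis, out of the mouth.
- green_tall_c (a point): Bamboo, green rind, pale inside and at the inner edge of the rim, rattan binding. Tall narrow cup: 42 mm across, 120 mm high, 0.07 kg; starts upright. In the mid cup its rim stands 40 mm above the mid rim: grip it across the outside near its rim. Point: centre of its axis, half-way up (60 mm above its underside); z along its axis, out of the mouth.
- brown_wide_c (a point): Bamboo smoked blackish brown, honey-coloured inside and at the inner edge of the rim, rattan binding. Wide low cup: 92 mm across, 78 mm inside, 60 mm high, floor 10 mm thick. Stands upright on the bench and stays there. Point: centre of its axis, half-way up (30 mm above its underside); z along its axis, out of the mouth.
- brown_mid_c (a point): Bamboo smoked blackish brown, honey-coloured inside and at the inner edge of the rim, rattan binding. Middle cup: 64 mm across, 53 mm inside, 90 mm high, floor 10 mm thick, 0.1 kg; starts upright. In the wide cup its rim stands 40 mm above the wide rim: grip it across the outside near its rim. Point: centre of its axis, half-way up (45 mm above its underside); z along its axis, out of the mouth.
- brown_tall_c (a point): Bamboo smoked blackish brown, honey-coloured inside and at the inner edge of the rim, rattan binding. Tall narrow cup: 42 mm across, 120 mm high, 0.07 kg; starts upright. In the mid cup its rim stands 40 mm above the mid rim: grip it across the outside near its rim. Point: centre of its axis, half-way up (60 mm above its underside); z along its axis, out of the mouth.
- mug_c (a point): bystander, leave alone: a single pale bamboo mug, 72 mm in diameter, 95 mm high, with a rattan handle reaching 69 mm from its axis on its +y side. Stands upright among the cups. Point: centre, half-way up; z is its axis, upwards.
- jar_c (a point): bystander, leave alone: a clear plastic jar of coloured pens, 72 mm in diameter, 105 mm high, the pens reaching 145 mm above the bench. Stands upright among the cups. Point: centre of the jar, half-way up; z upwards.
- whetstone_c (a point): bystander, leave alone: a flat two-tone grey whetstone 200 x 50 x 25 mm (along its x, y, z), lying on the bench among the cups. Point: its centre; z upwards.
Mind the look-alikes: they are no part of the job. What is shaped like the part that bears brown_tall_c but blue or pink is not meant.

How it is judged:
By the outcome, as a careful person would: the job done as asked, in the order asked, and still so for the second after the job is handed in, with the robot touching nothing.
It also fails if it takes over 99 s, if anything falls off the work surface, if the arm or the gripper's body presses on something with over 40 N, if the wrist force passes 120 N, or if a joint passes its speed limit or range.

### The arm

A 6-joint arm with a two-finger parallel gripper is mounted at the origin on the work surface. World frame = base frame: x ahead of the robot, y to its left, z up, the work surface at z = 0. Lengths are in mm, angles in rad, forces in N, time in s.
With the tool pointing down it reaches from about 350 to 875 mm from the base axis. Payload 4.2 kg.
Tool frame: the origin (TCP) lies on the centre line of the jaws, within the pads' length; the fingertips stand 8 mm ahead of it and the grasp point (between the pads) lies 11 mm behind it; z points along the fingers, y is the line along which they close (so a half turn about z gives the same grasp; the last joint's range is limited). The gripper opens to 87 mm and grips with 3 to 60 N. Pads are 19 mm wide; open, the fingers measure 117 mm over their backs; the gripper's body (75 mm by 190 mm) begins 51 mm behind the grasp point.
Start: joints at [-0.992, 0.385, 0.008, 0, -1.194, -0.259], TCP at [196.501, -593.285, 230.55] pointing down, gripper open.
Joint ranges: [-3.14, 3.14], [-1.21, 2.06], [-1.07, 1.41], [-3.16, 2.05], [-2.99, -0.16], [-3.1, 3.1]. Speed limits (rad/s): [2.79, 2.79, 3.14, 3.14, 3.14, 3.14].

### API

Orientations are given as a 3x3 rotation matrix whose columns are the frame's x, y, z axes.
In Python, from plant import * gives the robot as it stands.
- The arm moves only by the tool move_arm, never from a script. Its argument "motion" is a list of rows, each a list of 2 entries, a list of its own where there are three numbers: the shift along the world's x, y, z in units of 40 mm (1.0 is 40 mm), then the turn, a rotation vector about the world's x, y, z in units of 0.12 rad (1.0 is 0.12 rad). A call has 1 to 20 rows; each row shifts and turns the commanded pose from where the row before left it; what a row does not reach is not made up. A row lasts 1/10 s, in which the tool goes at most 50 mm and 8.59 degrees, less where a joint would pass 70% of its speed; a pose out of reach is approached as far as the arm can. A call with a number of a shift or a turn outside -1 to 1 is refused whole. A call with a gripper value outside its range is refused whole. "fingers" is the opening, from -1 (shut) to 1 (fully open), set as the call begins (left out, the last holds). The fingers move at their own pace and stop on an object; "grip_force" is the grip in N (left out, the last holds). Time passes only in rows, so rows that do not move let the fingers close. It gives the time, the measured TCP pose, the force, the opening and the grip force at its end, in the units of the state.
- get_obs(): the state, without advancing time (a new reading comes with each control period).
- read_camera(name): name is "side" or "top"; returns the picture (400x640x3 uint8, red, green, blue); there is no depth.
- get_calibration(name): a dict with "camera_matrix" (3x3 intrinsics, pixels), "R" (3x3) and "t" (3): a world point X has camera coordinates R X + t. Camera axes: x right, y down, z forward; pixel columns grow to the right and rows downward; lengths in mm; the calibration is good to about 2 mm. A picture is of the moment at which its call begins. get_calibration takes no time and is no camera call.
- hand_in(): hands the job in; it is judged then, once.
The state is a dict: "clock": time; "q": joint angles; "joint_vel": joint speeds; "tau": joint torques, N m; "tool_pos": TCP position; "ee_rot": TCP orientation; "ft_force": force on the tool from outside, world axes, zero at the start; "torque": the same for the moment, N m; "opening": finger opening in mm; "grip_force": force on a finger pad.
Only numpy, scipy, OpenCV 4.12 (cv2) and the standard library are available. Lean on these libraries where they do the work, as an engineer would, in place of code of your own. Each camera call takes 0.05 s, during which the arm holds its last target. There are 200 camera calls.

## Working session

There is one attempt and no reset: what is moved stays moved. The work goes in short steps, Python scripts to look and compute and a tool call to move; the robot and the scene stay as the last step left them, time stands still between calls to the robot, and variables do not carry over. Pictures are saved under pics/ and viewed, at most 14 in all, crops included, and the job is handed in when it is done.

Besides the shell and the picture viewer there is one more tool, called after ">>>" as name([rows], argument=value, ...), one row to a line, values as JSON. move_arm: Moves the arm, as the interface text tells. Shifts and turns lie within -1 to 1; 1 stands for 40 mm of shift or 0.12 rad of turn. Its arguments: {"type":"object","properties":{"motion":{"type":"array","items":{"type":"array"}},"fingers":{"type":"number"},"grip_force":{"type":"number"}},"required":["motion"]}

```bash
mkdir -p pics; python3 - <<'E'
from plant import *
import cv2
for n in("top","side"):
    im=read_camera(n); cv2.imwrite(f"pics/{n}0.png",im[:,:,::-1])
    c=get_calibration(n); print(n,c)
E
```

```text
top {'camera_matrix': array([[414.76306514,   0.        , 322.06519129],
       [  0.        , 414.76306514, 197.68972945],
       [  0.        ,   0.        ,   1.        ]]), 'R': array([[ 0.01750569, -0.9998321 , -0.00541433],
       [-0.99222321, -0.01670453, -0.12334532],
       [ 0.12323417,  0.00753147, -0.99234904]]), 't': array([  25.80795388,  530.54669041, 1383.68613117])}
side {'camera_matrix': array([[364.41500216,   0.        , 321.72483079],
       [  0.        , 364.41500216, 200.48895366],
       [  0.        ,   0.        ,   1.        ]]), 'R': array([[-0.88052278, -0.47387158,  0.01119662],
       [-0.37363709,  0.67934975, -0.63156888],
       [ 0.29167612, -0.56029425, -0.77523892]]), 't': array([458.16900841, 218.89771351, 887.98508376])}
```

View pics/top0.png

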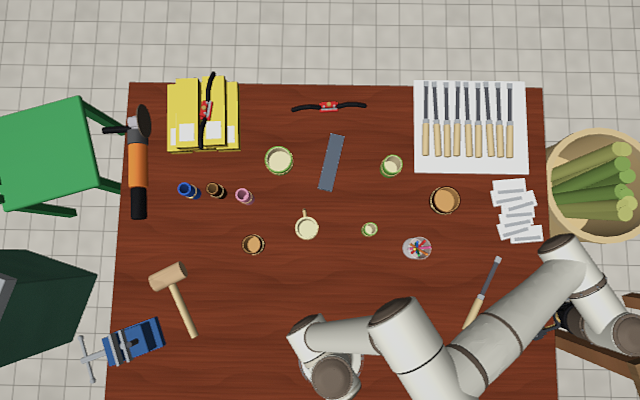

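View pics/side0.png

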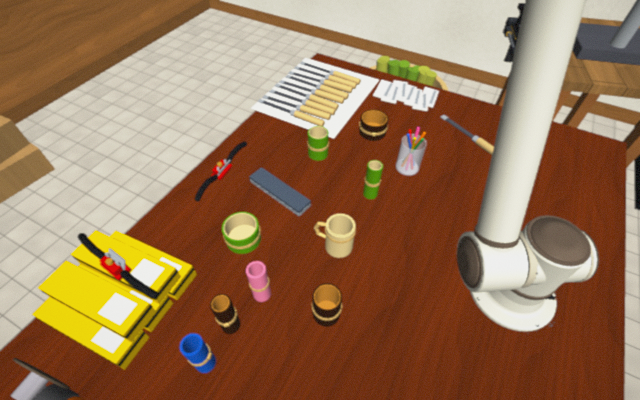

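Candidates in the top view:
- **Green:** wide (278,160), mid (392,165), tall (370,229).
- **Brown:** wide (445,200), mid (253,244), tall (216,189).
- **Look-alikes of the brown tall cup:** blue (188,190) and pink (243,196).
- **Bystanders:** mug (307,228), jar (417,248), whetstone (331,162).

By the description I choose (216,189) for the brown tall cup. Next I check the choices in close crops.

```bash
python3 - <<'E'
import cv2,numpy as np
T=cv2.imread("pics/top0.png");S=cv2.imread("pics/side0.png")
P=dict(gw=((278,160),(241,232)),gm=((392,165),(318,142)),gt=((370,229),(373,180)),bw=((445,200),(374,124)),bm=((253,244),(327,304)),bt=((216,189),(226,314)))
rows=[]
for k,I in((0,T),(1,S)):
    rows.append(np.hstack([cv2.resize(I[v[k][1]-22:v[k][1]+22,v[k][0]-22:v[k][0]+22],(132,132),interpolation=cv2.INTER_NEAREST) for v in P.values()]))
cv2.imwrite("pics/crop.png",np.vstack(rows))
E
```

```text
(no output)
```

View pics/crop.png

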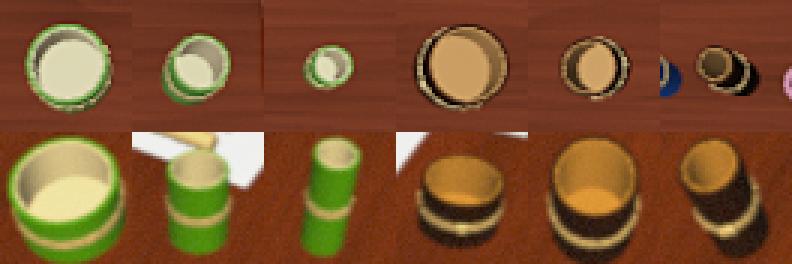

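The crops confirm the choice: three green cups and three blackish-brown cups with honey insides, and the brown tall cup stands between the blue and pink ones. Now I measure the mouth centres in both views and triangulate.

```bash
cat > h.py <<'E'
import cv2,numpy as np
from plant import *
def ray(n,u):
    c=get_calibration(n);K,R,t=c["camera_matrix"],c["R"],c["t"].ravel()
    d=R.T@np.linalg.solve(K,[u[0],u[1],1.]);return -R.T@t,d/np.linalg.norm(d)
def plane(n,u,z):
    o,d=ray(n,u);return o+d*(z-o[2])/d[2]
def tri(a,b):
    (o1,d1),(o2,d2)=ray("top",a),ray("side",b)
    s=np.linalg.lstsq(np.stack([d1,-d2],1),o2-o1,rcond=None)[0]
    p,q=o1+s[0]*d1,o2+s[1]*d2;return (p+q)/2,np.linalg.norm(p-q)
def mouth(I,u,green,h=22,up=4):
    x0,y0=int(u[0])-h,int(u[1])-h
    c=cv2.resize(I[y0:y0+2*h,x0:x0+2*h],None,fx=up,fy=up,interpolation=cv2.INTER_CUBIC)
    v=cv2.cvtColor(c,cv2.COLOR_BGR2HSV);H,S,V=[v[...,i].astype(int) for i in range(3)]
    m=((H>14)&(H<(38 if green else 28))&(S<(125 if green else 256))&(V>45)).astype(np.uint8)
    m=cv2.morphologyEx(m,cv2.MORPH_OPEN,np.ones((5,5)))
    n,l,st,ce=cv2.connectedComponentsWithStats(m)
    i=1+np.argmax(st[1:,4]);m=(l==i).astype(np.uint8)
    cn=max(cv2.findContours(m,0,1)[0],key=cv2.contourArea)
    e=cv2.fitEllipse(cv2.convexHull(cn))
    cv2.ellipse(c,e,(255,0,255),1)
    return ((e[0][0]+.5)/up-.5+x0,(e[0][1]+.5)/up-.5+y0),(np.array(e[1])/up).round(1),cv2.resize(c,(132,132))
E
python3 - <<'E'
from h import *
T=cv2.imread("pics/top0.png");S=cv2.imread("pics/side0.png")
P=dict(gw=((278,160),(241,232)),gm=((392,165),(318,142)),gt=((370,229),(373,180)),bw=((445,200),(374,124)),bm=((253,244),(327,304)),bt=((216,189),(226,314)))
A=[];B=[]
for k,(a,b) in P.items():
    ua,ea,ca=mouth(T,a,k[0]=='g');ub,eb,cb=mouth(S,b,k[0]=='g');A.append(ca);B.append(cb)
    z={'w':60,'m':90,'t':120}[k[1]]
    p,g=tri(ua,ub);print(k,np.round(ua,1),ea,np.round(ub,1),eb,p.round(1),round(g,1),"plane",plane("top",ua,z)[:2].round(1),plane("side",ub,z)[:2].round(1))
for k,u,z in(("mug",(307,228),95),("jar",(417,248),105),("pink",(242,195),120),("blue",(184,188),120),("wh",(331,162),25)):print(k,plane("top",u,z).round())
cv2.imwrite("pics/crop2.png",np.vstack([np.hstack(A),np.hstack(B)]))
E
```

```text
gw [278.  158.8] [23.7 24.1] [239.7 226. ] [26.6 33.6] [658.5 187.1  54.9] 0.5 plane [657.1 186.3] [655.9 189.7]
gm [392.4 163.6] [16.3 17.2] [316.9 125.1] [25.5 31.5] [ 637.  -190.1  120.5] 6.4 plane [ 640.4 -196.2] [ 658.2 -222.2]
gt [370.3 228.3] [10.5 11.1] [374.7 164.8] [10.2 13.1] [ 424.  -120.7  119. ] 0.2 plane [ 424.1 -120.6] [ 423.6 -119.8]
bw [446.7 199.3] [25.  26.4] [374.  118.3] [18. 27.] [ 529.  -383.2   55.2] 0.5 plane [ 528.2 -381.9] [ 527.4 -377.2]
bm [252.9 244.2] [19.7 22.6] [326.6 302.7] [31.9 39.3] [368.  262.   51.5] 0.2 plane [367.7 255.4] [360.8 277.1]
bt [211.8 188. ] [11.3 11.7] [220.2 303.3] [18.  20.7] [545.2 391.1 114.8] 0.3 plane [544.6 389.7] [542.8 392.3]
mug [423.  81.  95.]
jar [ 365. -271.  105.]
pink [524. 291. 120.]
blue [543. 479. 120.]
wh [656.   6.  25.]
```

View pics/crop2.png

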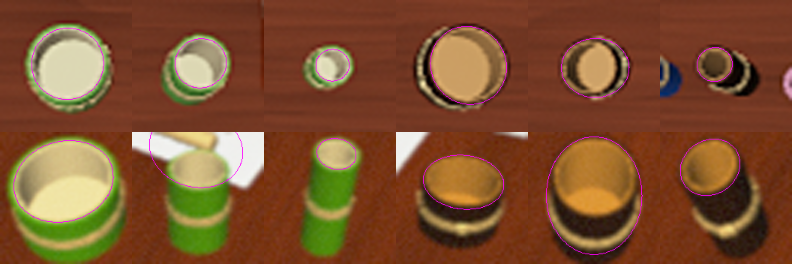

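Four cups are well fitted. The paper spoils green mid's side fit, and the binding spoils brown mid's fits in both views, so I refit those two.

```bash
sed -i 's/h=22,up=4)/h=22,up=4,k=5,s=0)/; s/(V>45)/(V>45)\&(S>s)/; s/np.ones((5,5))/cv2.getStructuringElement(2,(k,k))/' h.py
python3 - <<'E'
from h import *
T=cv2.imread("pics/top0.png");S=cv2.imread("pics/side0.png")
r=[mouth(T,(392,165),1),mouth(S,(318,142),1,h=17,k=9,s=45),mouth(T,(252,244),0,k=19),mouth(S,(327,304),0,k=27)]
for a,b in((r[0],r[1]),(r[2],r[3])):
    p,g=tri(a[0],b[0]);print(np.round(a[0],1),a[1],np.round(b[0],1),b[1],p.round(1),round(g,1),plane("top",a[0],90).round(1),plane("side",b[0],90).round(1))
cv2.imwrite("pics/crop3.png",cv2.resize(np.hstack([x[2] for x in r]),None,fx=1.5,fy=1.5))
E
```

```text
[392.4 163.6] [16.3 17.2] [317.9 131.5] [13.9 18.5] [ 640.3 -196.1   90.9] 0.1 [ 640.4 -196.2   90. ] [ 640.9 -197.    90. ]
[251.3 243.6] [16.7 17.9] [326.8 296.7] [26.6 28.4] [368.8 262.   82.3] 1.5 [369.5 260.9  90. ] [366.6 265.   90. ]
```

View pics/crop3.png

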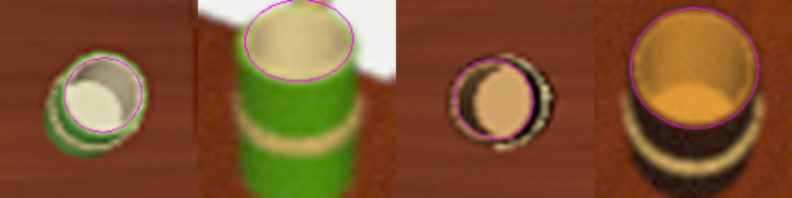

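Both fits are good now; the triangulated rim heights agree with the text. Next I read the tool state.

```bash
python3 - <<'E'
from plant import *
o=get_obs()
for k in("clock","tool_pos","ee_rot","opening","ft_force","grip_force"):print(k,o[k])
E
```

```text
clock 0.1
tool_pos [ 196.33083775 -592.82346705  229.58946166]
ee_rot [[-9.49353617e-01 -3.14208902e-01 -6.89613287e-04]
 [-3.14209645e-01  9.49351952e-01  1.78037606e-03]
 [ 9.52757131e-05  1.90688960e-03 -9.99998177e-01]]
opening 87.21452003641443
ft_force [-0.82794083 -0.0359027  -0.05907844]
grip_force 0.0
```

>>> move_arm([
  [[0.69, 0.62, -0.1], [0, 0, 0]],
  [[0.69, 0.62, -0.1], [0, 0, 0]],
  [[0.69, 0.62, -0.1], [0, 0, 0]],
  [[0.69, 0.62, -0.1], [0, 0, 0]],
  [[0.69, 0.62, -0.1], [0, 0, 0]],
  [[0.69, 0.62, -0.1], [0, 0, 0]],
  [[0.69, 0.62, -0.1], [0, 0, 0]],
  [[0.69, 0.62, -0.1], [0, 0, 0]],
  [[0.69, 0.62, -0.1], [0, 0, 0]],
  [[0.69, 0.62, -0.1], [0, 0, 0]],
  [[0.69, 0.62, -0.1], [0, 0, 0]],
  [[0.69, 0.62, -0.1], [0, 0, 0]],
  [[0.69, 0.62, -0.1], [0, 0, 0]],
  [[0.69, 0.62, -0.1], [0, 0, 0]],
  [[0.69, 0.62, -0.1], [0, 0, 0]],
  [[0.69, 0.62, -0.1], [0, 0, 0]],
  [[0, 0, 0], [0, 0, 0]],
  [[0, 0, 0], [0, 0, 0]],
  [[0, 0, 0], [0, 0, 0]],
], fingers=1, grip_force=15)

```text
clock: 2.0
tool_pos: [637.4, -196.9, 166.3]
ee_rot: [[-0.949, -0.314, -0.001], [-0.314, 0.949, 0.0], [0.001, 0.0, -1.0]]
ft_force: [0.2, 0.1, 0.6]
opening: 87.0
grip_force: 0.0
```

>>> move_arm([
  [[0.075, 0.02, -0.6], [0, 0, 0]],
  [[0, 0, -0.6], [0, 0, 0]],
  [[0, 0, -0.5], [0, 0, 0]],
  [[0, 0, -0.4], [0, 0, 0]],
  [[0, 0, -0.3], [0, 0, 0]],
  [[0, 0, -0.08], [0, 0, 0]],
  [[0, 0, 0], [0, 0, 0]],
])

```text
clock: 2.7
tool_pos: [640.8, -196.2, 67.4]
ee_rot: [[-0.949, -0.314, -0.0], [-0.314, 0.949, -0.0], [0.0, -0.0, -1.0]]
ft_force: [0.5, -0.0, -0.1]
opening: 87.0
grip_force: 0.0
```

>>> move_arm([
  [[0, 0, 0], [0, 0, 0]],
  [[0, 0, 0], [0, 0, 0]],
  [[0, 0, 0], [0, 0, 0]],
  [[0, 0, 0], [0, 0, 0]],
  [[0, 0, 0], [0, 0, 0]],
  [[0, 0, 0], [0, 0, 0]],
], fingers=-1, grip_force=15)

```text
clock: 3.3
tool_pos: [641.3, -195.6, 67.9]
ee_rot: [[-0.949, -0.315, 0.001], [-0.315, 0.949, -0.0], [-0.001, -0.0, -1.0]]
ft_force: [-0.2, 0.5, 3.3]
opening: 62.5
grip_force: 15.0
```

>>> move_arm([
  [[0, 0, 0.4], [0, 0, 0]],
  [[0, 0, 0.7], [0, 0, 0]],
  [[0, 0, 0.7], [0, 0, 0]],
  [[0, 0.4, 0.7], [0, 0, 0]],
  [[0.04, 0.8, 0], [0, 0, 0]],
  [[0.04, 0.8, 0], [0, 0, 0]],
  [[0.04, 0.8, 0], [0, 0, 0]],
  [[0.04, 0.8, 0], [0, 0, 0]],
  [[0.04, 0.8, 0], [0, 0, 0]],
  [[0.04, 0.8, 0], [0, 0, 0]],
  [[0.04, 0.8, 0], [0, 0, 0]],
  [[0.04, 0.8, 0], [0, 0, 0]],
  [[0.04, 0.8, 0], [0, 0, 0]],
  [[0.04, 0.8, 0], [0, 0, 0]],
  [[0, 0.7, 0], [0, 0, 0]],
  [[0, 0.47, 0], [0, 0, 0]],
  [[0, 0, 0], [0, 0, 0]],
  [[0, 0, 0], [0, 0, 0]],
])

```text
clock: 5.1
tool_pos: [656.8, 187.0, 166.9]
ee_rot: [[-0.949, -0.315, -0.001], [-0.315, 0.949, -0.0], [0.001, -0.0, -1.0]]
ft_force: [-0.3, -0.9, -0.6]
opening: 63.0
grip_force: 15.0
```

```bash
python3 - <<'E'
from h import *
out=[]
for n,(x,y) in(("top",(278,160)),("side",(241,210))):
    im=read_camera(n)[:,:,::-1].copy();cv2.imwrite(f"pics/{n}1.png",im)
    out.append(cv2.resize(im[y-50:y+50,x-50:x+50],(390,390)))
cv2.imwrite("pics/c4.png",np.hstack(out))
E
```

```text
(no output)
```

View pics/c4.png

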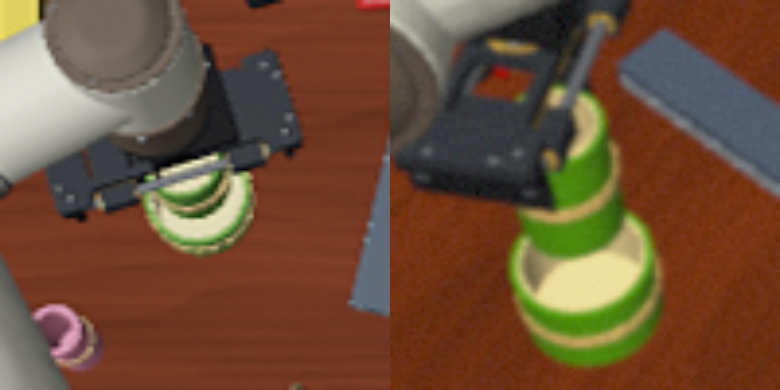

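The cup hangs upright above the wide cup and looks well centred, so I lower it.

>>> move_arm([
  [[0, 0, -0.5], [0, 0, 0]],
  [[0, 0, -0.5], [0, 0, 0]],
  [[0, 0, -0.4], [0, 0, 0]],
  [[0, 0, -0.3], [0, 0, 0]],
  [[0, 0, -0.2], [0, 0, 0]],
  [[0, 0, -0.15], [0, 0, 0]],
  [[0, 0, -0.05], [0, 0, 0]],
  [[0, 0, 0], [0, 0, 0]],
])

```text
clock: 6.0
tool_pos: [657.3, 187.1, 83.6]
ee_rot: [[-0.949, -0.314, 0.0], [-0.314, 0.949, 0.0], [-0.0, -0.0, -1.0]]
ft_force: [-0.6, -0.3, -0.7]
opening: 63.2
grip_force: 15.0
```

>>> move_arm([
  [[0, 0, -0.04], [0, 0, 0]],
  [[0, 0, -0.03], [0, 0, 0]],
  [[0, 0, -0.03], [0, 0, 0]],
  [[0, 0, 0], [0, 0, 0]],
])

```text
clock: 6.4
tool_pos: [657.0, 187.1, 79.3]
ee_rot: [[-0.949, -0.314, -0.0], [-0.314, 0.949, 0.0], [0.0, 0.0, -1.0]]
ft_force: [-0.7, 0.5, 0.5]
opening: 62.6
grip_force: 15.0
```

>>> move_arm([
  [[0, 0, -0.025], [0, 0, 0]],
  [[0, 0, -0.025], [0, 0, 0]],
  [[0, 0, 0], [0, 0, 0]],
  [[0, 0, 0], [0, 0, 0]],
])

```text
clock: 6.8
tool_pos: [657.2, 187.2, 77.9]
ee_rot: [[-0.949, -0.314, 0.0], [-0.314, 0.949, 0.0], [-0.001, -0.0, -1.0]]
ft_force: [-2.3, -0.4, 2.4]
opening: 62.6
grip_force: 15.0
```

>>> move_arm([
  [[0, 0, -0.02], [0, 0, 0]],
  [[0, 0, 0], [0, 0, 0]],
  [[0, 0, 0], [0, 0, 0]],
])

```text
clock: 7.1
tool_pos: [657.3, 187.2, 77.9]
ee_rot: [[-0.949, -0.315, 0.001], [-0.315, 0.949, 0.0], [-0.001, -0.0, -1.0]]
ft_force: [-2.7, 0.0, 5.8]
opening: 62.8
grip_force: 15.0
```

Seated: the upward force rises while z stays put. Release, rise and go over to the green tall cup.

>>> move_arm([
  [[0, 0, 0], [0, 0, 0]],
  [[0, 0, 0], [0, 0, 0]],
  [[0, 0, 0], [0, 0, 0]],
  [[0, 0, 0], [0, 0, 0]],
  [[0, 0, 0.3], [0, 0, 0]],
  [[0, 0, 0.7], [0, 0, 0]],
  [[0, 0, 0.8], [0, 0, 0]],
  [[0, 0, 0.7], [0, 0, 0]],
  [[0, 0, 0], [0, 0, 0]],
], fingers=1)

```text
clock: 8.0
tool_pos: [659.9, 188.0, 183.3]
ee_rot: [[-0.949, -0.315, 0.011], [-0.315, 0.949, 0.004], [-0.011, 0.0, -1.0]]
ft_force: [0.3, -0.2, -0.1]
opening: 87.3
grip_force: 0.0
```

>>> move_arm([
  [[-0.2, -0.3, 0], [0, 0, 0]],
  [[-0.5, -0.66, 0], [0, 0, 0]],
  [[-0.5, -0.66, 0], [0, 0, 0]],
  [[-0.5, -0.66, 0], [0, 0, 0]],
  [[-0.5, -0.66, 0], [0, 0, 0]],
  [[-0.5, -0.66, 0], [0, 0, 0]],
  [[-0.5, -0.66, 0], [0, 0, 0]],
  [[-0.5, -0.66, 0], [0, 0, 0]],
  [[-0.5, -0.66, 0], [0, 0, 0]],
  [[-0.5, -0.66, 0], [0, 0, 0]],
  [[-0.5, -0.66, 0], [0, 0, 0]],
  [[-0.4, -0.5, 0], [0, 0, 0]],
  [[-0.23, -0.3, 0], [0, 0, 0]],
  [[0, 0, 0], [0, 0, 0]],
  [[0, 0, 0], [0, 0, 0]],
])

```text
clock: 9.5
tool_pos: [424.5, -120.8, 176.9]
ee_rot: [[-0.949, -0.314, 0.001], [-0.314, 0.949, 0.0], [-0.001, -0.0, -1.0]]
ft_force: [0.9, 0.4, 0.1]
opening: 87.0
grip_force: 0.0
```

```bash
python3 - <<'E'
from h import *
im={n:read_camera(n)[:,:,::-1].copy() for n in("top","side")}
for n in im:cv2.imwrite(f"pics/{n}2.png",im[n])
a=mouth(im["top"],(278,157),1,h=13,k=9);b=mouth(im["side"],(239,214),1,h=20,k=9)
print(a[:2],b[:2],tri(a[0],b[0]),plane("top",a[0],100),plane("side",b[0],100))
cs=[cv2.resize(im[n][y-45:y+45,x-45:x+45],(260,260)) for n,x,y in(("top",278,160),("side",241,225),("side",373,170))]
cv2.imwrite("pics/c5.png",np.hstack(cs))
E
```

```text
((277.31458282470703, 156.23946380615234), array([16.5, 16.9])) ((237.7815055847168, 215.82318496704102), array([18.7, 23.7])) (array([657.85182534, 184.80954284,  96.08130497]), np.float64(0.3010394376393479)) [656.83471797 184.26407662 100.        ] [655.66800532 186.92113089 100.        ]
```

View pics/c5.png

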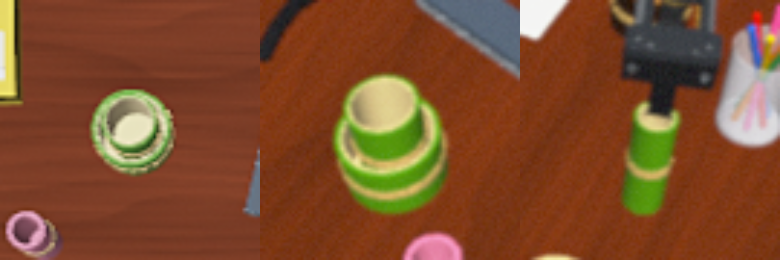

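The green mid stands inside the wide cup, its mouth at about (657,185.5). The gripper is over the green tall cup, so I descend and grip.

>>> move_arm([
  [[0, 0, -0.5], [0, 0, 0]],
  [[0, 0, -0.5], [0, 0, 0]],
  [[0, 0, -0.5], [0, 0, 0]],
  [[0, 0, -0.3], [0, 0, 0]],
  [[0, 0, -0.2], [0, 0, 0]],
  [[0, 0, 0], [0, 0, 0]],
  [[0, 0, 0], [0, 0, 0]],
])

```text
clock: 10.3
tool_pos: [424.6, -120.6, 96.8]
ee_rot: [[-0.949, -0.315, 0.001], [-0.315, 0.949, -0.0], [-0.0, -0.0, -1.0]]
ft_force: [0.1, -0.1, 0.9]
opening: 86.9
grip_force: 0.0
```

>>> move_arm([
  [[0, 0, 0], [0, 0, 0]],
  [[0, 0, 0], [0, 0, 0]],
  [[0, 0, 0], [0, 0, 0]],
  [[0, 0, 0], [0, 0, 0]],
  [[0, 0, 0], [0, 0, 0]],
  [[0, 0, 0], [0, 0, 0]],
  [[0, 0, 0], [0, 0, 0]],
  [[0, 0, 0], [0, 0, 0]],
], fingers=-1, grip_force=15)

```text
clock: 11.1
tool_pos: [423.9, -120.9, 96.5]
ee_rot: [[-0.949, -0.314, 0.0], [-0.314, 0.949, 0.0], [-0.0, 0.0, -1.0]]
ft_force: [-0.0, 0.1, 0.5]
opening: 41.3
grip_force: 14.9
```

>>> move_arm([
  [[0, 0, 0.4], [0, 0, 0]],
  [[0, 0, 0.8], [0, 0, 0]],
  [[0, 0, 0.9], [0, 0, 0]],
  [[0, 0, 0.9], [0, 0, 0]],
  [[0.2, 0.3, 0.5], [0, 0, 0]],
  [[0.5, 0.66, 0], [0, 0, 0]],
  [[0.5, 0.66, 0], [0, 0, 0]],
  [[0.5, 0.66, 0], [0, 0, 0]],
  [[0.5, 0.66, 0], [0, 0, 0]],
  [[0.5, 0.66, 0], [0, 0, 0]],
  [[0.5, 0.66, 0], [0, 0, 0]],
  [[0.5, 0.66, 0], [0, 0, 0]],
  [[0.5, 0.66, 0], [0, 0, 0]],
  [[0.5, 0.66, 0], [0, 0, 0]],
  [[0.5, 0.66, 0], [0, 0, 0]],
  [[0.4, 0.5, 0], [0, 0, 0]],
  [[0.22, 0.26, 0], [0, 0, 0]],
  [[0, 0, 0], [0, 0, 0]],
  [[0, 0, 0], [0, 0, 0]],
])

```text
clock: 13.0
tool_pos: [656.2, 185.3, 235.6]
ee_rot: [[-0.949, -0.314, -0.002], [-0.314, 0.949, -0.001], [0.002, -0.0, -1.0]]
ft_force: [-0.7, -0.3, 0.1]
opening: 41.0
grip_force: 14.9
```

```bash
python3 - <<'E'
from h import *
im={n:read_camera(n)[:,:,::-1].copy() for n in("top","side")}
cs=[cv2.resize(im[n][y-45:y+45,x-45:x+45],(390,390)) for n,x,y in(("top",278,160),("side",241,205))]
cv2.imwrite("pics/c6.png",np.hstack(cs))
E
```

```text
(no output)
```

View pics/c6.png

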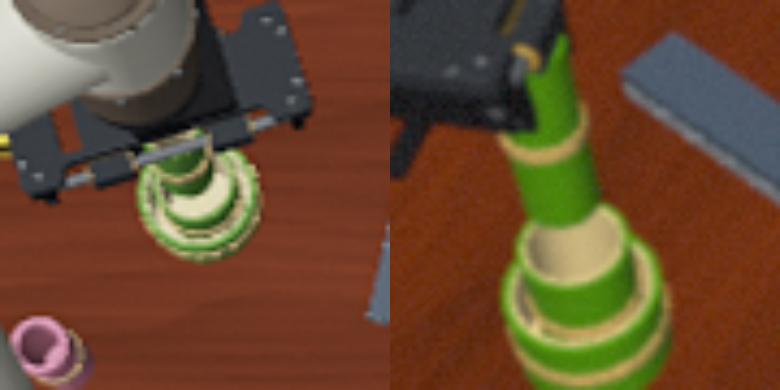

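The tall cup hangs over the mid cup's mouth; I lower it.

>>> move_arm([
  [[0, 0, -0.4], [0, 0, 0]],
  [[0, 0, -0.4], [0, 0, 0]],
  [[0, 0, -0.3], [0, 0, 0]],
  [[0, 0, -0.3], [0, 0, 0]],
  [[0, 0, -0.3], [0, 0, 0]],
  [[0, 0, -0.3], [0, 0, 0]],
  [[0, 0, -0.3], [0, 0, 0]],
  [[0, 0, -0.3], [0, 0, 0]],
  [[0, 0, -0.2], [0, 0, 0]],
  [[0, 0, 0], [0, 0, 0]],
])

```text
clock: 14.1
tool_pos: [655.9, 185.2, 122.7]
ee_rot: [[-0.949, -0.314, -0.003], [-0.314, 0.949, -0.001], [0.003, -0.0, -1.0]]
ft_force: [-0.3, 0.1, -0.7]
opening: 41.3
grip_force: 14.9
```

>>> move_arm([
  [[0, 0, -0.05], [0, 0, 0]],
  [[0, 0, -0.04], [0, 0, 0]],
  [[0, 0, -0.03], [0, 0, 0]],
  [[0, 0, 0], [0, 0, 0]],
  [[0, 0, 0], [0, 0, 0]],
])

```text
clock: 14.6
tool_pos: [656.8, 185.6, 120.0]
ee_rot: [[-0.949, -0.314, 0.0], [-0.314, 0.949, 0.0], [-0.0, 0.0, -1.0]]
ft_force: [0.1, -0.7, 0.1]
opening: 41.0
grip_force: 14.9
```

>>> move_arm([
  [[0, 0, -0.03], [0, 0, 0]],
  [[0, 0, -0.03], [0, 0, 0]],
  [[0, 0, 0], [0, 0, 0]],
  [[0, 0, 0], [0, 0, 0]],
])

```text
clock: 15.0
tool_pos: [656.7, 185.5, 117.3]
ee_rot: [[-0.949, -0.314, -0.0], [-0.314, 0.949, -0.0], [0.0, -0.0, -1.0]]
ft_force: [-0.3, 0.3, -0.5]
opening: 41.2
grip_force: 14.9
```

>>> move_arm([
  [[0, 0, -0.025], [0, 0, 0]],
  [[0, 0, 0], [0, 0, 0]],
  [[0, 0, 0], [0, 0, 0]],
])

```text
clock: 15.3
tool_pos: [656.9, 185.6, 116.6]
ee_rot: [[-0.949, -0.314, 0.001], [-0.314, 0.949, 0.0], [-0.001, 0.0, -1.0]]
ft_force: [-0.1, 0.4, 0.5]
opening: 41.0
grip_force: 14.9
```

>>> move_arm([
  [[0, 0, -0.025], [0, 0, 0]],
  [[0, 0, 0], [0, 0, 0]],
  [[0, 0, 0], [0, 0, 0]],
])

```text
clock: 15.6
tool_pos: [657.3, 185.8, 116.5]
ee_rot: [[-0.949, -0.315, 0.002], [-0.315, 0.949, 0.001], [-0.002, -0.0, -1.0]]
ft_force: [-0.6, 1.1, 5.9]
opening: 40.7
grip_force: 14.9
```

Seated. Release, rise and go to the brown mid cup.

>>> move_arm([
  [[0, 0, 0], [0, 0, 0]],
  [[0, 0, 0], [0, 0, 0]],
  [[0, 0, 0], [0, 0, 0]],
  [[0, 0, 0], [0, 0, 0]],
  [[0, 0, 0], [0, 0, 0]],
  [[0, 0, 0.3], [0, 0, 0]],
  [[0, 0, 0.7], [0, 0, 0]],
  [[0, 0, 0.7], [0, 0, 0]],
  [[0, 0, 0.4], [0, 0, 0]],
  [[0, 0, 0], [0, 0, 0]],
], fingers=1)

```text
clock: 16.6
tool_pos: [658.4, 186.1, 203.8]
ee_rot: [[-0.949, -0.315, 0.007], [-0.315, 0.949, 0.003], [-0.008, 0.0, -1.0]]
ft_force: [0.2, 0.1, 0.2]
opening: 87.0
grip_force: 0.0
```

>>> move_arm([
  [[-0.3, 0.1, 0], [0, 0, 0]],
  [[-0.7, 0.18, 0], [0, 0, 0]],
  [[-0.7, 0.18, 0], [0, 0, 0]],
  [[-0.7, 0.18, 0], [0, 0, 0]],
  [[-0.7, 0.18, -0.1], [0, 0, 0]],
  [[-0.7, 0.18, -0.1], [0, 0, 0]],
  [[-0.7, 0.18, -0.1], [0, 0, 0]],
  [[-0.7, 0.18, -0.1], [0, 0, 0]],
  [[-0.7, 0.18, -0.1], [0, 0, 0]],
  [[-0.7, 0.18, -0.1], [0, 0, 0]],
  [[-0.4, 0.12, 0], [0, 0, 0]],
  [[-0.2, 0.06, 0], [0, 0, 0]],
  [[0, 0, 0], [0, 0, 0]],
  [[0, 0, 0], [0, 0, 0]],
])

```text
clock: 18.0
tool_pos: [368.8, 261.4, 175.1]
ee_rot: [[-0.949, -0.315, -0.0], [-0.315, 0.949, -0.0], [0.0, -0.0, -1.0]]
ft_force: [0.4, 0.2, 0.1]
opening: 86.9
grip_force: 0.0
```

```bash
python3 - <<'E'
from h import *
im={n:read_camera(n)[:,:,::-1].copy() for n in("top","side")}
cs=[cv2.resize(im[n][y-45:y+45,x-45:x+45],(260,260)) for n,x,y in(("side",241,215),("side",327,290),("top",260,220))]
cv2.imwrite("pics/c7.png",np.hstack(cs))
E
```

```text
(no output)
```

View pics/c7.png

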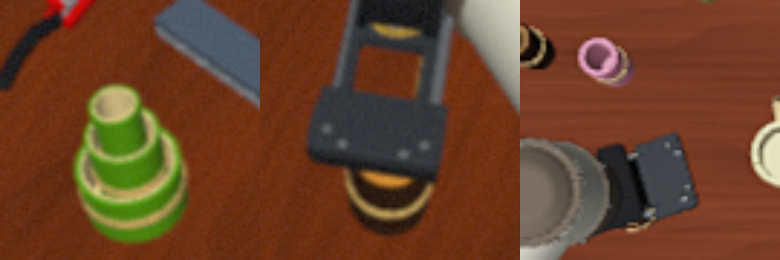

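The green set is nested. Descend on the brown mid cup and grip.

>>> move_arm([
  [[0, 0.01, -0.6], [0, 0, 0]],
  [[0, 0, -0.6], [0, 0, 0]],
  [[0, 0, -0.5], [0, 0, 0]],
  [[0, 0, -0.5], [0, 0, 0]],
  [[0, 0, -0.3], [0, 0, 0]],
  [[0, 0, -0.18], [0, 0, 0]],
  [[0, 0, 0], [0, 0, 0]],
  [[0, 0, 0], [0, 0, 0]],
])

```text
clock: 18.9
tool_pos: [369.2, 262.1, 68.4]
ee_rot: [[-0.949, -0.314, 0.0], [-0.314, 0.949, 0.0], [-0.001, 0.0, -1.0]]
ft_force: [-0.0, -0.2, -0.4]
opening: 87.0
grip_force: 0.0
```

>>> move_arm([
  [[0, 0, 0], [0, 0, 0]],
  [[0, 0, 0], [0, 0, 0]],
  [[0, 0, 0], [0, 0, 0]],
  [[0, 0, 0], [0, 0, 0]],
  [[0, 0, 0], [0, 0, 0]],
  [[0, 0, 0], [0, 0, 0]],
], fingers=-1, grip_force=15)

```text
clock: 19.5
tool_pos: [368.9, 262.3, 68.5]
ee_rot: [[-0.949, -0.315, 0.001], [-0.315, 0.949, 0.001], [-0.001, 0.0, -1.0]]
ft_force: [-2.1, -0.0, 3.1]
opening: 63.2
grip_force: 15.0
```

>>> move_arm([
  [[0, 0, 0.4], [0, 0, 0]],
  [[0, 0, 0.8], [0, 0, 0]],
  [[0, 0, 0.9], [0, 0, 0]],
  [[0, 0, 0.9], [0, 0, 0]],
  [[0, 0, 0.7], [0, 0, 0]],
  [[0, 0, 0.1], [0, 0, 0]],
])

```text
clock: 20.1
tool_pos: [369.8, 263.2, 223.5]
ee_rot: [[-0.949, -0.315, 0.005], [-0.315, 0.949, 0.005], [-0.006, 0.004, -1.0]]
ft_force: [-0.7, 0.3, -1.4]
opening: 63.0
grip_force: 15.0
```

>>> move_arm([
  [[0.1, -0.4, 0], [0, 0, 0]],
  [[0.22, -0.9, 0], [0, 0, 0]],
  [[0.22, -0.9, 0], [0, 0, 0]],
  [[0.22, -0.9, 0], [0, 0, 0]],
  [[0.22, -0.9, 0], [0, 0, 0]],
  [[0.22, -0.9, 0], [0, 0, 0]],
  [[0.22, -0.9, 0], [0, 0, 0]],
  [[0.22, -0.9, 0], [0, 0, 0]],
  [[0.22, -0.9, 0], [0, 0, 0]],
  [[0.22, -0.9, 0], [0, 0, 0]],
  [[0.22, -0.9, 0], [0, 0, 0]],
  [[0.22, -0.9, 0], [0, 0, 0]],
  [[0.22, -0.9, 0], [0, 0, 0]],
  [[0.22, -0.9, 0], [0, 0, 0]],
  [[0.22, -0.9, 0], [0, 0, 0]],
  [[0.22, -0.9, 0], [0, 0, 0]],
  [[0.22, -0.9, 0], [0, 0, 0]],
  [[0.22, -0.9, 0], [0, 0, 0]],
  [[0.12, -0.39, 0], [0, 0, 0]],
  [[0, 0, 0], [0, 0, 0]],
])

```text
clock: 22.1
tool_pos: [525.3, -383.8, 216.2]
ee_rot: [[-0.95, -0.311, -0.005], [-0.311, 0.95, 0.003], [0.004, 0.004, -1.0]]
ft_force: [-0.8, 0.2, -0.7]
opening: 63.2
grip_force: 15.0
```

>>> move_arm([
  [[0, 0, -0.5], [0, 0, 0]],
  [[0, 0, -0.5], [0, 0, 0]],
  [[0, 0, -0.4], [0, 0, 0]],
  [[0, 0, 0], [0, 0, 0]],
  [[0, 0, 0], [0, 0, 0]],
])

```text
clock: 22.6
tool_pos: [526.3, -381.2, 163.4]
ee_rot: [[-0.949, -0.315, -0.002], [-0.315, 0.949, 0.001], [0.002, 0.001, -1.0]]
ft_force: [-0.9, 0.2, -0.6]
opening: 63.1
grip_force: 15.0
```

```bash
python3 - <<'E'
from h import *
im={n:read_camera(n)[:,:,::-1].copy() for n in("top","side")}
for n in im:cv2.imwrite(f"pics/{n}3.png",im[n])
cs=[cv2.resize(im[n][y-45:y+45,x-45:x+45],(390,390)) for n,x,y in(("top",445,200),("side",374,105))]
cv2.imwrite("pics/c8.png",np.hstack(cs))
E
```

```text
(no output)
```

View pics/c8.png

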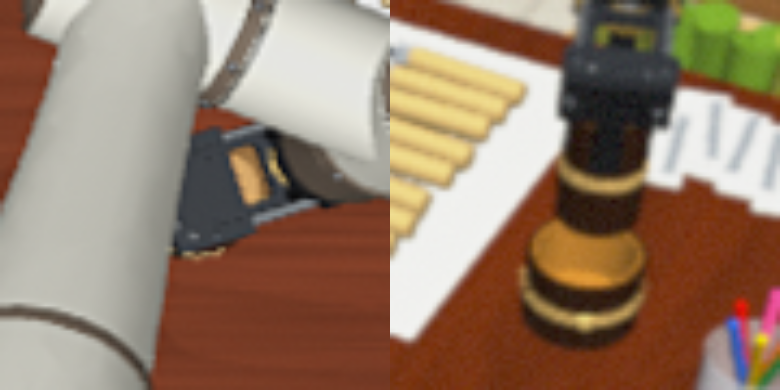

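```bash
python3 - <<'E'
from h import *
def proj(n,X):
    c=get_calibration(n);p=c["camera_matrix"]@(c["R"]@np.array(X)+c["t"].ravel());return (p[:2]/p[2]).round(1)
o=get_obs();x,y,z=o["tool_pos"];print(o["tool_pos"])
b=z-68.5
for h in(0,25,45):
    q=proj("side",(x,y,b+h));print("held",h,q,"crop",(q-[329,60])*390/90)
for h in(0,30,60):
    q=proj("side",(528,-381.5,h));print("wide",h,q,"crop",(q-[329,60])*390/90)
im=cv2.imread("pics/side3.png");v=cv2.cvtColor(im,cv2.COLOR_BGR2HSV)
for r in(100,104,107,110,124,128,130):print(r,[tuple(int(a) for a in im[r,c]) for c in(361,363,365,367,369)],"|",[tuple(int(a) for a in im[r,c]) for c in(385,387,389,391,393)])
E
```

```text
[ 527.33842428 -381.74763815  165.05180867]
held 0 [376.  108.4] crop [203.66666667 209.73333333]
held 25 [377.  101.9] crop [208.         181.56666667]
held 45 [377.8  96.5] crop [211.46666667 158.16666667]
wide 0 [372.2 131.6] crop [187.2        310.26666667]
wide 30 [373.3 124.6] crop [191.96666667 279.93333333]
wide 60 [374.4 117.5] crop [196.73333333 249.16666667]
100 [(240, 241, 241), (179, 190, 206), (46, 64, 128), (22, 50, 97), (72, 121, 148)] | [(64, 116, 145), (120, 164, 189), (232, 236, 236), (237, 238, 238), (229, 231, 228)]
104 [(90, 105, 147), (15, 53, 124), (27, 51, 124), (16, 37, 83), (18, 20, 36)] | [(30, 44, 58), (25, 38, 83), (16, 43, 107), (29, 50, 112), (46, 65, 121)]
107 [(23, 52, 123), (21, 54, 125), (8, 48, 121), (24, 35, 74), (14, 25, 38)] | [(18, 30, 41), (23, 46, 99), (21, 52, 114), (18, 52, 115), (9, 48, 113)]
110 [(30, 59, 129), (18, 57, 127), (24, 56, 121), (29, 67, 113), (26, 35, 50)] | [(12, 27, 54), (19, 47, 107), (21, 53, 117), (29, 54, 120), (8, 48, 117)]
124 [(29, 51, 66), (12, 19, 39), (6, 41, 69), (44, 102, 152), (47, 142, 211)] | [(20, 46, 70), (33, 62, 104), (7, 45, 114), (31, 54, 121), (18, 52, 126)]
128 [(78, 136, 162), (39, 72, 93), (12, 31, 46), (19, 25, 46), (8, 28, 40)] | [(49, 88, 109), (60, 99, 143), (21, 53, 121), (23, 56, 127), (15, 52, 125)]
130 [(54, 89, 110), (84, 140, 170), (63, 110, 136), (33, 61, 76), (22, 26, 49)] | [(81, 134, 168), (35, 65, 124), (12, 55, 125), (22, 56, 124), (22, 55, 126)]
```

The held cup sits within about 2 mm of the wide cup's axis, against a 7 mm clearance. I lower it with a small correction.

>>> move_arm([
  [[0.04, 0.02, -0.4], [0, 0, 0]],
  [[0, 0, -0.4], [0, 0, 0]],
  [[0, 0, -0.4], [0, 0, 0]],
  [[0, 0, -0.3], [0, 0, 0]],
  [[0, 0, -0.3], [0, 0, 0]],
  [[0, 0, -0.2], [0, 0, 0]],
  [[0, 0, 0], [0, 0, 0]],
  [[0, 0, 0], [0, 0, 0]],
])

```text
clock: 23.5
tool_pos: [529.0, -381.1, 84.5]
ee_rot: [[-0.949, -0.315, 0.0], [-0.315, 0.949, -0.0], [-0.0, -0.001, -1.0]]
ft_force: [0.6, -0.3, -1.1]
opening: 62.8
grip_force: 15.0
```

>>> move_arm([
  [[0, 0, -0.05], [0, 0, 0]],
  [[0, 0, -0.04], [0, 0, 0]],
  [[0, 0, -0.03], [0, 0, 0]],
  [[0, 0, 0], [0, 0, 0]],
  [[0, 0, 0], [0, 0, 0]],
])

```text
clock: 24.0
tool_pos: [528.7, -380.9, 79.4]
ee_rot: [[-0.949, -0.314, 0.0], [-0.314, 0.949, -0.0], [-0.0, -0.0, -1.0]]
ft_force: [-0.3, -0.3, -1.4]
opening: 63.0
grip_force: 15.0
```

>>> move_arm([
  [[0, 0, -0.025], [0, 0, 0]],
  [[0, 0, -0.02], [0, 0, 0]],
  [[0, 0, 0], [0, 0, 0]],
  [[0, 0, 0], [0, 0, 0]],
])

```text
clock: 24.4
tool_pos: [528.8, -381.0, 78.5]
ee_rot: [[-0.949, -0.315, 0.0], [-0.315, 0.949, -0.001], [-0.0, -0.001, -1.0]]
ft_force: [-1.5, 1.1, 6.2]
opening: 63.1
grip_force: 15.0
```

Seated. Release, rise and go to the brown tall cup.

>>> move_arm([
  [[0, 0, 0], [0, 0, 0]],
  [[0, 0, 0], [0, 0, 0]],
  [[0, 0, 0], [0, 0, 0]],
  [[0, 0, 0], [0, 0, 0]],
  [[0, 0, 0.3], [0, 0, 0]],
  [[0, 0, 0.7], [0, 0, 0]],
  [[0, 0, 0.8], [0, 0, 0]],
  [[0, 0, 0.8], [0, 0, 0]],
  [[0, 0, 0.8], [0, 0, 0]],
  [[0, 0.3, 0], [0, 0, 0]],
], fingers=1)

```text
clock: 25.4
tool_pos: [531.1, -371.3, 220.5]
ee_rot: [[-0.949, -0.314, 0.011], [-0.314, 0.949, -0.007], [-0.008, -0.01, -1.0]]
ft_force: [0.8, 0.6, 0.1]
opening: 87.2
grip_force: 0.0
```

>>> move_arm([
  [[0.02, 0.6, 0], [0, 0, 0]],
  [[0.02, 0.9, 0], [0, 0, 0]],
  [[0.02, 0.9, 0], [0, 0, 0]],
  [[0.02, 0.9, 0], [0, 0, 0]],
  [[0.02, 0.9, 0], [0, 0, 0]],
  [[0.02, 0.9, 0], [0, 0, 0]],
  [[0.02, 0.9, 0], [0, 0, 0]],
  [[0.02, 0.9, 0], [0, 0, 0]],
  [[0.02, 0.9, 0], [0, 0, 0]],
  [[0.02, 0.9, 0], [0, 0, 0]],
  [[0.02, 0.9, 0], [0, 0, 0]],
  [[0.02, 0.9, 0], [0, 0, 0]],
  [[0.02, 0.9, 0], [0, 0, 0]],
  [[0.02, 0.9, 0], [0, 0, 0]],
  [[0.02, 0.9, 0], [0, 0, 0]],
  [[0.02, 0.9, 0], [0, 0, 0]],
  [[0.02, 0.9, 0], [0, 0, 0]],
  [[0.02, 0.9, 0], [0, 0, 0]],
  [[0.02, 0.9, 0], [0, 0, 0]],
  [[0.02, 0.9, 0], [0, 0, 0]],
])

```text
clock: 27.4
tool_pos: [544.3, 340.6, 213.9]
ee_rot: [[-0.949, -0.315, 0.0], [-0.315, 0.949, 0.0], [-0.0, 0.0, -1.0]]
ft_force: [0.0, -0.4, -0.1]
opening: 86.8
grip_force: 0.0
```

>>> move_arm([
  [[0, 0.9, 0], [0, 0, 0]],
  [[0, 0.38, 0], [0, 0, 0]],
  [[0, 0, 0], [0, 0, 0]],
  [[0, 0, 0], [0, 0, 0]],
  [[0, 0, 0], [0, 0, 0]],
], fingers=0.3)

```text
clock: 27.9
tool_pos: [544.7, 389.1, 213.8]
ee_rot: [[-0.95, -0.313, -0.0], [-0.313, 0.95, -0.0], [0.0, -0.0, -1.0]]
ft_force: [0.8, 0.1, -0.1]
opening: 59.2
grip_force: 0.0
```

```bash
python3 - <<'E'
from h import *
im={n:read_camera(n)[:,:,::-1].copy() for n in("top","side")}
for n in im:cv2.imwrite(f"pics/{n}4.png",im[n])
a=mouth(im["top"],(446,195),0,h=14,k=19);b=mouth(im["side"],(374,107),0,h=16,k=15)
print(a[:2],b[:2],tri(a[0],b[0]),plane("top",a[0],100),plane("side",b[0],100))
cs=[cv2.resize(im[n][y-45:y+45,x-45:x+45],(260,260)) for n,x,y in(("top",446,200),("side",374,115),("side",220,310))]
cv2.imwrite("pics/c9.png",np.vstack([np.hstack(cs),np.hstack([cv2.resize(a[2],(260,260)),cv2.resize(b[2],(260,260)),cs[2]*0])]))
E
```

```text
((450.78748893737793, 197.51427268981934), array([17.4, 18.8])) ((371.68715476989746, 105.50460243225098), array([ 6.7, 11.9])) (array([ 535.34753094, -380.15531422,  104.59917594]), np.float64(13.834530926349595)) [ 529.30454432 -383.51057181  100.        ] [ 544.0888237  -384.50306899  100.        ]
```

View pics/c9.png

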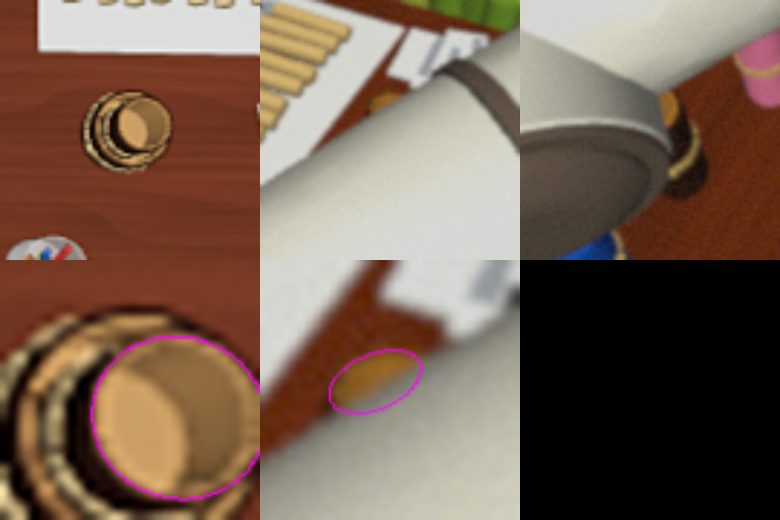

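The brown mid cup is nested, its mouth at about (529,-382) (top view; the arm hides the side view). The gripper is over the brown tall cup, so I descend.

>>> move_arm([
  [[0, 0.02, -0.6], [0, 0, 0]],
  [[0, 0, -0.6], [0, 0, 0]],
  [[0, 0, -0.4], [0, 0, 0]],
  [[0, 0, -0.4], [0, 0, 0]],
  [[0, 0, -0.4], [0, 0, 0]],
  [[0, 0, -0.3], [0, 0, 0]],
  [[0, 0, -0.22], [0, 0, 0]],
  [[0, 0, 0], [0, 0, 0]],
  [[0, 0, 0], [0, 0, 0]],
])

```text
clock: 28.9
tool_pos: [545.1, 391.2, 97.3]
ee_rot: [[-0.949, -0.314, 0.001], [-0.314, 0.949, 0.0], [-0.001, 0.0, -1.0]]
ft_force: [-0.4, 0.4, 0.9]
opening: 56.4
grip_force: 0.0
```

>>> move_arm([
  [[0, 0, 0], [0, 0, 0]],
  [[0, 0, 0], [0, 0, 0]],
  [[0, 0, 0], [0, 0, 0]],
  [[0, 0, 0], [0, 0, 0]],
  [[0, 0, 0], [0, 0, 0]],
  [[0, 0, 0], [0, 0, 0]],
], fingers=-1, grip_force=15)

```text
clock: 29.5
tool_pos: [545.0, 391.6, 97.4]
ee_rot: [[-0.949, -0.315, 0.001], [-0.315, 0.949, 0.001], [-0.001, 0.001, -1.0]]
ft_force: [-0.8, 1.4, 3.0]
opening: 42.4
grip_force: 15.0
```

>>> move_arm([
  [[0, 0, 0.4], [0, 0, 0]],
  [[0, 0, 0.8], [0, 0, 0]],
  [[0, 0, 0.9], [0, 0, 0]],
  [[0, 0, 0.9], [0, 0, 0]],
  [[0, 0, 0.8], [0, 0, 0]],
  [[0, 0, 0.4], [0, 0, 0]],
  [[0, 0, 0], [0, 0, 0]],
])

```text
clock: 30.2
tool_pos: [545.4, 391.6, 267.6]
ee_rot: [[-0.949, -0.314, 0.004], [-0.314, 0.949, 0.004], [-0.005, 0.002, -1.0]]
ft_force: [-0.3, -0.1, -0.5]
opening: 42.0
grip_force: 15.0
```

>>> move_arm([
  [[-0.02, -0.4, 0], [0, 0, 0]],
  [[-0.02, -0.9, 0], [0, 0, 0]],
  [[-0.02, -0.9, 0], [0, 0, 0]],
  [[-0.02, -0.9, 0], [0, 0, 0]],
  [[-0.02, -0.9, 0], [0, 0, 0]],
  [[-0.02, -0.9, 0], [0, 0, 0]],
  [[-0.02, -0.9, 0], [0, 0, 0]],
  [[-0.02, -0.9, 0], [0, 0, 0]],
  [[-0.02, -0.9, 0], [0, 0, 0]],
  [[-0.02, -0.9, 0], [0, 0, 0]],
  [[-0.02, -0.9, 0], [0, 0, 0]],
  [[-0.02, -0.9, 0], [0, 0, 0]],
  [[-0.02, -0.9, 0], [0, 0, 0]],
  [[-0.02, -0.9, 0], [0, 0, 0]],
  [[-0.02, -0.9, 0], [0, 0, 0]],
  [[-0.02, -0.9, 0], [0, 0, 0]],
  [[-0.02, -0.9, 0], [0, 0, 0]],
  [[-0.02, -0.9, 0], [0, 0, 0]],
  [[-0.02, -0.9, 0], [0, 0, 0]],
  [[-0.02, -0.9, 0], [0, 0, 0]],
])

```text
clock: 32.2
tool_pos: [526.6, -310.3, 262.3]
ee_rot: [[-0.949, -0.314, -0.004], [-0.314, 0.949, 0.002], [0.004, 0.003, -1.0]]
ft_force: [0.7, -0.1, -0.3]
opening: 42.0
grip_force: 15.0
```

>>> move_arm([
  [[0, -0.9, 0], [0, 0, 0]],
  [[0, -0.6, -0.3], [0, 0, 0]],
  [[0, -0.34, -0.3], [0, 0, 0]],
  [[0, 0, -0.2], [0, 0, 0]],
  [[0, 0, 0], [0, 0, 0]],
  [[0, 0, 0], [0, 0, 0]],
  [[0, 0, 0], [0, 0, 0]],
])

```text
clock: 32.9
tool_pos: [529.2, -381.6, 233.6]
ee_rot: [[-0.949, -0.316, 0.001], [-0.316, 0.949, -0.001], [-0.001, -0.001, -1.0]]
ft_force: [-0.2, -0.3, -0.2]
opening: 42.1
grip_force: 15.0
```

```bash
cat >> h.py <<'E'
def proj(n,X):
    c=get_calibration(n);p=c["camera_matrix"]@(c["R"]@np.array(X)+c["t"].ravel());return p[:2]/p[2]
E
python3 - <<'E'
from h import *
im=read_camera("side")[:,:,::-1].copy();cv2.imwrite("pics/side5.png",im)
x,y,z=get_obs()["tool_pos"];print(x,y,z)
c=cv2.resize(im[50:150,324:424],(590,590),interpolation=cv2.INTER_CUBIC)
for h in(0,40):print("held",h,(proj("side",(x,y,z-97.4+h))-[324,50])*5.9)
print("mid rim",(proj("side",(529,-382,100))-[324,50])*5.9)
cv2.imwrite("pics/c10.png",c)
E
```

```text
529.2691980536423 -381.68520767702233 233.8186194952724
held 0 [312.75372159 281.79002825]
held 40 [322.64924598 216.48036858]
mid rim [304.87507096 338.10259417]
```

View pics/c10.png

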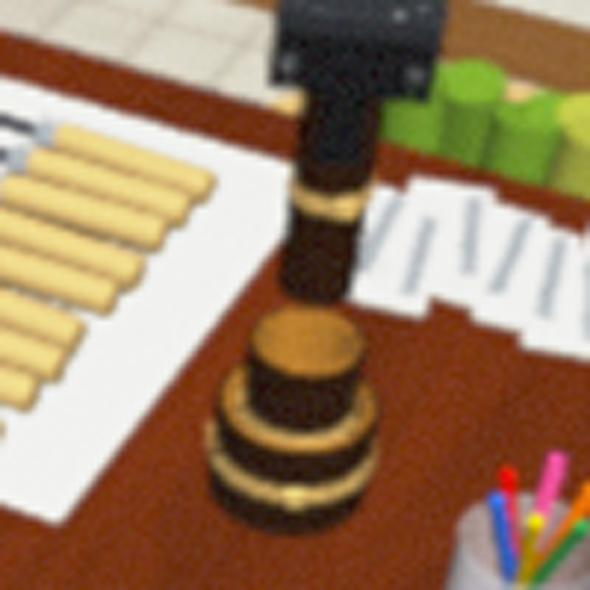

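The held cup is centred over the mid cup to within about 2 mm. I lower it with a +1 mm shift in y and watch the force.

>>> move_arm([
  [[0, 0.025, -0.3], [0, 0, 0]],
  [[0, 0, -0.3], [0, 0, 0]],
  [[0, 0, -0.25], [0, 0, 0]],
  [[0, 0, -0.2], [0, 0, 0]],
  [[0, 0, -0.1], [0, 0, 0]],
  [[0, 0, 0], [0, 0, 0]],
])

```text
clock: 33.55
tool_pos: [528.4, -381.4, 185.7]
ee_rot: [[-0.949, -0.314, -0.002], [-0.314, 0.949, 0.001], [0.001, 0.001, -1.0]]
ft_force: [0.1, -0.0, -2.0]
opening: 41.7
grip_force: 15.0
```

```bash
python3 - <<'E'
from h import *
im=read_camera("side")[:,:,::-1].copy()
cv2.imwrite("pics/c11.png",cv2.resize(im[70:140,339:409],(490,490),interpolation=cv2.INTER_CUBIC))
E
```

```text
(no output)
```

View pics/c11.png

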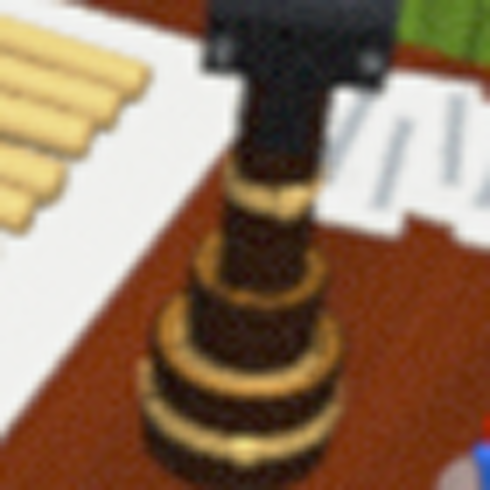

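The cup has entered the mouth without contact. I keep lowering.

>>> move_arm([
  [[0, 0, -0.3], [0, 0, 0]],
  [[0, 0, -0.3], [0, 0, 0]],
  [[0, 0, -0.3], [0, 0, 0]],
  [[0, 0, -0.3], [0, 0, 0]],
  [[0, 0, -0.25], [0, 0, 0]],
  [[0, 0, -0.15], [0, 0, 0]],
  [[0, 0, 0], [0, 0, 0]],
  [[0, 0, 0], [0, 0, 0]],
])

```text
clock: 34.4
tool_pos: [529.0, -381.7, 122.9]
ee_rot: [[-0.949, -0.315, 0.0], [-0.315, 0.949, -0.0], [-0.0, -0.001, -1.0]]
ft_force: [-0.2, -0.7, -0.1]
opening: 42.3
grip_force: 15.0
```

>>> move_arm([
  [[0, 0, -0.04], [0, 0, 0]],
  [[0, 0, -0.03], [0, 0, 0]],
  [[0, 0, 0], [0, 0, 0]],
  [[0, 0, 0], [0, 0, 0]],
])

```text
clock: 34.8
tool_pos: [528.7, -381.5, 120.1]
ee_rot: [[-0.949, -0.314, 0.0], [-0.314, 0.949, -0.0], [-0.0, -0.0, -1.0]]
ft_force: [-0.9, 0.2, -0.8]
opening: 41.9
grip_force: 15.0
```

>>> move_arm([
  [[0, 0, -0.03], [0, 0, 0]],
  [[0, 0, -0.025], [0, 0, 0]],
  [[0, 0, 0], [0, 0, 0]],
  [[0, 0, 0], [0, 0, 0]],
])

```text
clock: 35.2
tool_pos: [528.7, -381.5, 117.7]
ee_rot: [[-0.949, -0.314, -0.0], [-0.314, 0.949, 0.0], [0.0, 0.0, -1.0]]
ft_force: [0.1, -0.3, -1.0]
opening: 42.3
grip_force: 15.0
```

>>> move_arm([
  [[0, 0, -0.02], [0, 0, 0]],
  [[0, 0, 0], [0, 0, 0]],
  [[0, 0, 0], [0, 0, 0]],
])

```text
clock: 35.5
tool_pos: [528.9, -381.6, 117.4]
ee_rot: [[-0.949, -0.315, 0.001], [-0.315, 0.949, -0.0], [-0.0, -0.001, -1.0]]
ft_force: [-0.3, 0.5, 2.1]
opening: 41.8
grip_force: 15.0
```

Contact. A touch more, then release, rise, and move clear.

>>> move_arm([
  [[0, 0, -0.015], [0, 0, 0]],
  [[0, 0, 0], [0, 0, 0]],
  [[0, 0, 0], [0, 0, 0]],
])

```text
clock: 35.8
tool_pos: [529.0, -381.6, 117.4]
ee_rot: [[-0.949, -0.315, 0.001], [-0.315, 0.949, -0.001], [-0.001, -0.001, -1.0]]
ft_force: [-0.5, 0.7, 5.9]
opening: 42.2
grip_force: 15.0
```

>>> move_arm([
  [[0, 0, 0], [0, 0, 0]],
  [[0, 0, 0], [0, 0, 0]],
  [[0, 0, 0], [0, 0, 0]],
  [[0, 0, 0], [0, 0, 0]],
  [[0, 0, 0], [0, 0, 0]],
  [[0, 0, 0.3], [0, 0, 0]],
  [[0, 0, 0.7], [0, 0, 0]],
  [[0, 0, 0.8], [0, 0, 0]],
  [[0, 0, 0.8], [0, 0, 0]],
  [[0, 0, 0.5], [0, 0, 0]],
  [[0, 0.7, 0], [0, 0, 0]],
  [[0, 0.8, 0], [0, 0, 0]],
  [[0, 0.8, 0], [0, 0, 0]],
  [[0, 0.8, 0], [0, 0, 0]],
  [[0, 0.6, 0], [0, 0, 0]],
  [[0, 0, 0], [0, 0, 0]],
  [[0, 0, 0], [0, 0, 0]],
  [[0, 0, 0], [0, 0, 0]],
], fingers=1)

```text
clock: 37.6
tool_pos: [528.8, -234.2, 240.8]
ee_rot: [[-0.949, -0.314, 0.001], [-0.314, 0.949, -0.0], [-0.001, -0.001, -1.0]]
ft_force: [-0.1, 0.4, -0.0]
opening: 87.0
grip_force: 0.0
```

```bash
python3 - <<'E'
from h import *
for n in("top","side"):
    im=read_camera(n)[:,:,::-1].copy();cv2.imwrite(f"pics/{n}6.png",im)
E
```

```text
(no output)
```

View pics/side6.png

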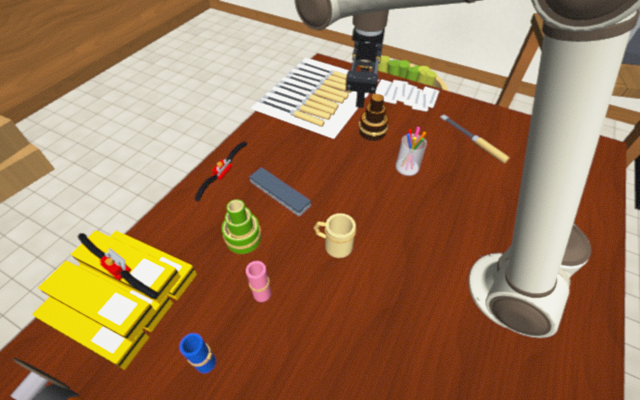

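Both sets are nested, green at (240,228) and brown at (374,118). The mug, jar, whetstone and look-alikes haven't moved, and the gripper is clear.

```bash
python3 -c "
from plant import *
print(hand_in())"
```

```text
the job is handed in; nothing more can be done
None
```

Both cup sets are nested and the job is handed in at about 38 s on the robot clock; the last picture shows the mug, jar and whetstone undisturbed, and the hand-in call returned no verdict.

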